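# Set the laminated bar in the spring-arm sanding fixture

### The job

Load the long laminated bar into the sanding fixture: draw the curved spring arm back until it stays open by itself, push the bar flat and snug into the corner, against both the long fence and the short end stop, and then bring the arm back by its knob and ease it onto the side of the bar, so that it clamps. Be gentle: do not force the bar against the metal edges, do not let the arm snap shut at any time, and leave the other things on the bench where they are.

Things in the scene. Friction and masses are not known exactly. Their poses are not given: they have to be found in the camera images.
- fence: Fence of the sanding fixture: slotted aluminium bar 270 x 20 x 12 mm, fixed on a board whose top is 18 mm above the bench. Origin on the middle of its straight face, at its foot. y runs along the face, which looks to -x (to the robot, within 15 degrees); z up. Fence from y = -140 to +130 mm, top 30 mm above the bench; board x -220 to +60, y -160 to +160 mm.
- seat (a point): Where the bar's centre lies (36 mm above the bench) when seated: flat on the board, along y, long side on the fence, end on the end stop; fence frame x = -21, y = -15 to +15 mm; same axes. The stop (60 x 20 mm, 12 mm high; 18 mm high on the fence) is square to the fence, locked in its slot, set anew each time: its face, 90 mm to -y of this point, looks to +y.
- hinge (a point): Point on the arm's vertical hinge axis (fence frame x = -95, y = -120 mm), at the board's top. The black hub round it has a radius of 19 mm, its top 42 mm above the bench, with a steel nut to 48 mm; a sprung strut 48 mm high runs from it to a post 105 mm to -x of it.
- springarm (a joint): Angle of the curved arm (rad): 0 shut and empty, growing as it is drawn back from the fence (counter-clockwise from above), limit 0.60. Over-centre spring: it shuts the arm below 0.38 and holds it open above. Force at the knob about 7 N at 0, none at 0.38, 5 N the other way at 0.60. On the seated bar the arm rests at 0.12 and clamps with 8 N; let go far from it, it slams.
- knob (a point): Centre of the upright black knob on the arm's free end: 16 mm diameter, 40 mm high, 32 to 72 mm above the bench, 215 mm from the hinge axis. Fence frame: shut x = -61, y = 92 mm; right back x = -187, y = 74 mm. The arm is a steel bar about 11 mm wide, 20 to 32 mm above the bench; its white nose (16 mm diameter, fence side) is 159 mm from the hinge axis.
- bar_centre (a point): Centre of the loose bar to be loaded: laminated light and dark wood, 180 mm long (its x axis), 42 mm wide (y) and 36 mm high (z), lying flat on the bench to the left or the right of the fixture, its length within 25 degrees of pointing away from the robot, about 0.19 kg. Either end may go to the stop.
- offcut: Bystander: short offcut of the same laminated section, 90 x 42 x 36 mm, origin under its centre.
- pencil: Bystander: flat red carpenter's pencil, 170 x 14 x 7 mm, lying on the fixture board behind the fence; origin under its middle.
- square: Bystander: try square, wooden stock 115 mm, steel blade 150 mm, lying flat; origin under the stock's middle.
- tape: Bystander: tape measure, 68 x 36 x 62 mm, origin under its centre.
- glue: Bystander: white glue bottle, 62 mm in diameter, 190 mm high, origin under its centre.
- brush: Bystander: wooden bench brush, 330 mm long, 56 mm high, origin under it.
- sander: Bystander: random orbital sander, 150 mm in diameter, 130 mm high, origin under its disc.
Mind the look-alikes: they are no part of the job. Leave any blue look-alike of the part that bears bar_centre alone.

How it is judged:
On the way, in this order (a step that is already met when the one before it is completed fails the run):
1. the arm is drawn back past its dead centre and stays open (value of joint springarm above 0.5 rad), for 0.2 s.
2. with the arm still open, the bar lies flat on the board, snug against the fence and the end stop (value of joint springarm above 0.45 rad and x of bar_centre in the frame of seat between -0.0015 and 0.0015 m and y of bar_centre in the frame of seat between -0.0015 and 0.0015 m and z of bar_centre in the frame of seat between -0.002 and 0.002 m and angle between the x axis of bar_centre and the y axis of seat, either way round below 0.015 rad and angle between bar_centre's own z axis and vertical below 0.03 rad), for 0.2 s.
At the end, for the whole second after the job is handed in: The bar lies flat on the board, its centre within 1.5 mm of its seat across and along the fence and 2 mm in height, within 0.015 rad of the fence's direction, and the arm rests on the side of the bar (arm angle between 0.08 and 0.16) (value of joint springarm between 0.08 and 0.16 rad and x of bar_centre in the frame of seat between -0.0015 and 0.0015 m and y of bar_centre in the frame of seat between -0.0015 and 0.0015 m and z of bar_centre in the frame of seat between -0.002 and 0.002 m and angle between the x axis of bar_centre and the y axis of seat, either way round below 0.015 rad and angle between bar_centre's own z axis and vertical below 0.03 rad); the robot touches nothing.
It fails at once if the bar is pressed against the fence or its end stop with more than 30 N (contact force between bar and fence above 30 N).
It fails at once if the arm snaps shut (faster than 3 rad/s) (velocity of joint springarm below -3 rad/s).
It fails at once if a bystander is moved by more than 30 mm (distance of any of offcut, pencil, square, tape, glue, brush, sander from where it was at the start of the episode above 0.03 m).
It also fails if it takes over 72 s, if anything falls off the work surface, if the arm or the gripper's body presses on something with over 40 N, if the wrist force passes 120 N, or if a joint passes its speed limit or range.

### The arm

A 6-joint arm with a two-finger parallel gripper is mounted at the origin on the work surface. World frame = base frame: x ahead of the robot, y to its left, z up, the work surface at z = 0. Lengths are in m, angles in rad, forces in N, time in s.
With the tool pointing down it reaches from about 0.35 to 0.775 m from the base axis. Payload 7.3 kg.
Tool frame: the origin (TCP) lies midway between the tips of the shut fingers; the grasp point (between the pads) lies 19 mm behind it (robot.grip_depth is the z of the grasp point in the tool frame, in m); z points along the fingers, y is the line along which they close (so a half turn about z gives the same grasp; the last joint's range is limited). The gripper opens to 92 mm and grips with 3 to 60 N. Pads are 19 mm wide; open, the fingers measure 130 mm over their backs; the gripper's body (75 mm by 190 mm) begins 47 mm behind the grasp point.
Start: joints at [-1.318, 0.342, 1.524, -0, 1.275, -0.146], TCP at [0.204, -0.484, 0.227] pointing down, gripper open.
Joint ranges: [-2.53, 2.53], [-0.77, 2.02], [0.04, 2.7], [-1, 4.14], [0.28, 2.66], [-3.11, 3.11]. Speed limits (rad/s): [2.57, 2.57, 3.14, 3.14, 3.14, 3.14].

### API

Orientations are given as [roll, pitch, yaw] about the fixed x, y, z axes, in that order (R = Rz(yaw) Ry(pitch) Rx(roll)).
In Python, from cell import robot, viewer gives the robot as it stands.
- The arm moves only by the tool step_arm, never from a script. Its argument "increments" is a list of rows, each an object with "delta_pos": the shift along the tool's x, y, z in cm, a list of three; "dr": the turn, a rotation vector about the tool's x, y, z in degrees, a list of three; "fingers": the closure, from -1 (fully open) to 1 (shut), so that 0 is half open. In form: [{"delta_pos": [tx, ty, tz], "dr": [wx, wy, wz], "fingers": fingers}, ...]. A call has exactly 5 rows; each row is the pose to reach, as a shift and turn from the pose commanded when the call began, along the tool's axes at that moment; what a row does not reach only later rows make up. A row lasts 1/8 s, in which the tool goes at most 62.5 mm and 10.7 degrees, less where a joint would pass 70% of its speed; a pose out of reach is approached as far as the arm can. A call with a gripper value outside its range is refused whole. The fingers move at their own pace and stop on an object; "newtons" is the grip in N (left out, the last holds). Time passes only in rows, so rows that repeat a pose let the fingers close, or fill a call up. It gives the time, the measured TCP pose, the force, the opening and the grip force at its end, in the units of the state.
- robot.observe(): the state, without advancing time (a new reading comes with each control period).
- viewer.read_camera(name): name is "scene" or "top" or "wrist"; returns the picture (400x640x3 uint8, red, green, blue); there is no depth.
- viewer.camera_params(name): a dict with "K" (3x3 intrinsics, pixels), "T" (4x4, takes a point from camera to world coordinates). Camera axes: x right, y down, z forward; pixel columns grow to the right and rows downward; lengths in m; the calibration is good to about 2 mm. A picture is of the moment at which its call begins: read the wrist's pose just before it. camera_params takes no time and is no camera call; for the wrist camera it gives the pose at the moment of the call.
- robot.hand_in(): hands the job in; it is judged then, once.
The state is a dict: "time": time; "qpos": joint angles; "qvel": joint speeds; "joint_efforts": joint torques, N m; "tool_pos": TCP position; "tool_rot": TCP orientation; "contact_force": force on the tool from outside, world axes, zero at the start; "torque": the same for the moment, N m; "opening": finger opening in m; "grip_force": force on a finger pad.
Only numpy, scipy, OpenCV 4.12 (cv2) and the standard library are available. Lean on these libraries where they do the work, as an engineer would, in place of code of your own. Each camera call takes 0.05 s, during which the arm holds its last target. There are 200 camera calls.

## Working session

There is one attempt and no reset: what is moved stays moved. The work goes in short steps, Python scripts to look and compute and a tool call to move; the robot and the scene stay as the last step left them, time stands still between calls to the robot, and variables do not carry over. Pictures are saved under pics/ and viewed, at most 10 in all, crops included, and the job is handed in when it is done.

Besides the shell and the picture viewer there is one more tool, called after "Call:" as a command line: name --argument value ..., lists and objects as JSON in quotes. step_arm: Moves the arm, as the interface text tells. Its arguments: {"type":"object","properties":{"increments":{"type":"array"},"newtons":{"type":"number"}},"required":["increments"]}

```bash
ls; mkdir -p pics; python3 - <<'E'
from cell import robot, viewer
import cv2
for n in ("top","scene"):
    im=viewer.read_camera(n); cv2.imwrite(f"pics/{n}0.png",im[:,:,::-1])
    p=viewer.camera_params(n); print(n,p["K"].round(1).tolist(),p["T"].round(4).tolist())
print(robot.observe()); print(robot.grip_depth)
E
```

```text
pics
top [[455.3, 0.0, 325.0], [0.0, 455.3, 207.7], [0.0, 0.0, 1.0]] [[0.0204, -0.997, 0.0745, 0.3317], [-0.9998, -0.02, 0.0061, 0.0067], [-0.0046, -0.0746, -0.9972, 1.575], [0.0, 0.0, 0.0, 1.0]]
scene [[401.3, 0.0, 314.7], [0.0, 401.3, 197.7], [0.0, 0.0, 1.0]] [[0.3707, 0.6676, -0.6457, 1.2722], [0.9288, -0.2662, 0.258, -0.2903], [0.0004, -0.6953, -0.7187, 1.01], [0.0, 0.0, 0.0, 1.0]]
{'time': 0.1, 'qpos': array([-1.31802396e+00,  3.42634261e-01,  1.52491022e+00,  2.33790605e-05,
        1.27537631e+00, -1.46000895e-01]), 'qvel': array([ 0.00098052, -0.00167128, -0.00279875, -0.00099318, -0.0002845 ,
        0.00041072]), 'joint_efforts': array([ 2.27776887e-03, -4.32004702e+01, -2.44694102e+01,  7.19294348e-02,
        5.25986427e-02, -5.34406422e-05]), 'tool_pos': array([ 0.20378958, -0.48345394,  0.22612814]), 'tool_rot': array([-3.14028191e+00, -2.15339385e-04,  3.98766295e-01]), 'contact_force': array([-0.1738204 ,  0.17697093,  0.1873347 ]), 'torque': array([ 0.04276298, -0.04930369,  0.0336146 ]), 'grip_force': 0.0, 'opening': 0.09147181588392271}
-0.0188
```

View pics/top0.png

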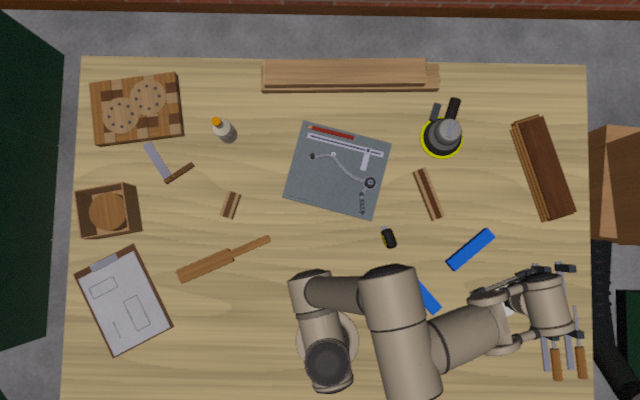

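View pics/scene0.png

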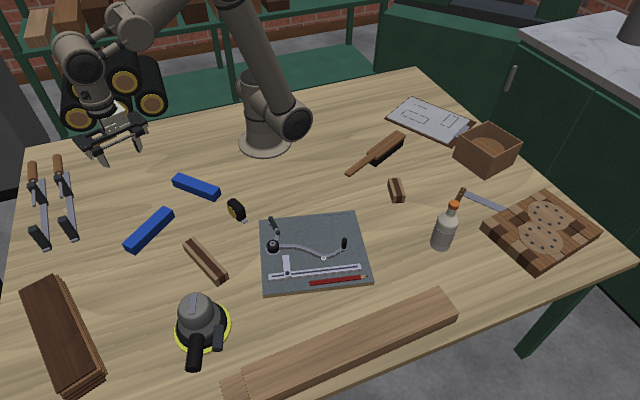

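The top view shows the fixture at (338,170), with its fence from (308,135) to (383,155), stop at (366,160), hub at (370,183), nose at (333,154) and knob at (312,156). Candidates for the bar:
- (428,194): long light/dark laminated bar. This is the one I choose.
- (231,205): short offcut.
- (470,249) and (428,298): blue look-alikes.
- (545,167): dark boards.
- (350,75): long plank.

Next is one close crop to check the choice.

```bash
cat > h.py <<'E'
import numpy as np, cv2
from cell import robot, viewer
def ray(name,uv,z,P=None):
    p=P or viewer.camera_params(name); K,T=np.array(p["K"]),np.array(p["T"])
    uv=np.atleast_2d(np.float64(uv)); d=(np.c_[uv,np.ones(len(uv))]@np.linalg.inv(K).T)@T[:3,:3].T
    return T[:3,3]+d*((np.atleast_1d(z)-T[2,3])/d[:,2])[:,None] if np.ndim(z)==0 else T[:3,3]+d*((np.array(z)-T[2,3])/d[:,2])[:,None]
def proj(name,X,P=None):
    p=P or viewer.camera_params(name); K,T=np.array(p["K"]),np.array(p["T"])
    c=(np.atleast_2d(X)-T[:3,3])@T[:3,:3]; q=c@K.T; return q[:,:2]/q[:,2:]
E
python3 - <<'E'
import cv2
im=cv2.imread("pics/top0.png")
cv2.imwrite("pics/crop0.png",cv2.resize(im[110:235,275:455],None,fx=4.4,fy=4.4,interpolation=cv2.INTER_CUBIC))
E
```

```text
(no output)
```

View pics/crop0.png

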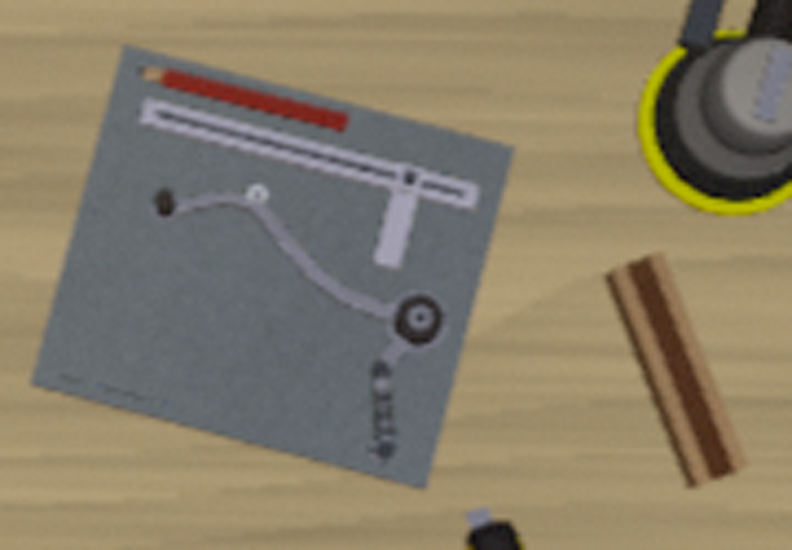

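The crop shows the chosen bar, light/dark/light, at crop px (676,370). The board corners are at (123,45), (514,149), (426,488) and (33,383), and the stop's face runs along (387,190) to (374,262).

```bash
cat >> h.py <<'E'
def fit2(A,B):
    a,b=A.mean(0),B.mean(0); U,_,V=np.linalg.svd((A-a).T@(B-b)); R=(U@np.diag([1,np.linalg.det(U@V)])@V).T
    return R,b-R@a
E
python3 - <<'E'
from h import *
f=lambda l:(np.array(l)+.5)/4.4-.5+[275,110]
im=cv2.imread("pics/top0.png"); hsv=cv2.cvtColor(im,cv2.COLOR_BGR2HSV)
W=ray("top",f([(123,45),(514,149),(426,488),(33,383)]),.018)[:,:2]
L=np.array([[60,160],[60,-160],[-220,-160],[-220,160]])/1e3
R,t=fit2(L,W); yaw=np.arctan2(R[1,0],R[0,0]); print("fence",t,yaw,"res",(L@R.T+t-W).round(4).tolist())
loc=lambda uv,z:((ray("top",f(uv),z)[:,:2]-t)@R*1e3).round(1).tolist()
print("stop",loc([(388,190),(374,262),(403,267),(416,195)],.03)," fence ends",loc([(146,100),(140,124),(480,186),(474,208)],.03))
print("knob",loc([(165,203)],.072),"nose",loc([(257,193)],.032),"hub nut",loc([(420,318)],.048))
b=ray("top",f([(607,275),(660,253),(745,465),(692,488)]),.036)[:,:2]
print("bar",b.round(4).tolist(),b.mean(0),[np.linalg.norm(b[i]-b[i-1]).round(4) for i in range(4)])
d=(b[0]+b[1]-b[2]-b[3]);print("bar yaw",np.degrees(np.arctan2(d[1],d[0])))
print("sander",ray("top",f([(745,115)]),.03),"tape",ray("top",[[388,238]],.04),"glue",ray("top",[[224,131]],.1))
np.savez("fx.npz",R=R,t=t)
E
```

```text
fence [ 0.65752656 -0.04097884] -0.24026626167369344 res [[0.0008, -0.0004], [0.002, -0.0014], [-0.0015, -0.0006], [-0.0013, 0.0024]]
stop [[-1.9, -71.2], [-59.6, -75.0], [-57.6, -97.7], [-0.1, -93.3]]  fence ends [[18.5, 129.9], [-1.1, 129.4], [19.6, -139.8], [1.6, -139.6]]
knob [[-63.9, 90.9]] nose [[-30.8, 26.9]] hub nut [[-95.6, -119.5]]
bar [[0.5743, -0.2797], [0.5923, -0.3206], [0.429, -0.3865], [0.4105, -0.3459]] [ 0.50152462 -0.33314807] [np.float64(0.1766), np.float64(0.0447), np.float64(0.176), np.float64(0.0446)]
bar yaw 22.00397285405402
sander [[ 0.70350087 -0.38777374  0.03      ]] tape [[ 0.34854161 -0.1977519   0.04      ]] glue [[0.68857903 0.3535199  0.1       ]]
```

Call:
step_arm --increments '[{"delta_pos": [4,-2.3,0.5],"dr": [0,0,0],"fingers": 0},{"delta_pos": [8,-4.6,1],"dr": [0,0,0],"fingers": 0},{"delta_pos": [12,-6.9,1.5],"dr": [0,0,0],"fingers": 0},{"delta_pos": [16,-9.2,2],"dr": [0,0,0],"fingers": 0},{"delta_pos": [20,-11.5,2.5],"dr": [0,0,0],"fingers": 0}]' --newtons 25

```text
time: 0.72
tool_pos: [0.3441, -0.2988, 0.2014]
tool_rot: [-3.141, 0.0, 0.399]
contact_force: [0.2, -0.5, -0.3]
opening: 0.0479
grip_force: 0.0
```

Call:
step_arm --increments '[{"delta_pos": [4,-2.3,0.5],"dr": [0,0,0],"fingers": 0},{"delta_pos": [8,-4.6,1],"dr": [0,0,0],"fingers": 0},{"delta_pos": [12,-6.9,1.5],"dr": [0,0,0],"fingers": 0},{"delta_pos": [16,-9.2,2],"dr": [0,0,0],"fingers": 0},{"delta_pos": [20,-11.5,2.5],"dr": [0,0,0],"fingers": 0}]'

```text
time: 1.35
tool_pos: [0.4838, -0.1152, 0.1763]
tool_rot: [-3.141, 0.0, 0.399]
contact_force: [-0.0, -0.3, -0.3]
opening: 0.0461
grip_force: 0.0
```

Call:
step_arm --increments '[{"delta_pos": [4,-2.3,0.5],"dr": [0,0,-9],"fingers": 0},{"delta_pos": [8,-4.6,1],"dr": [0,0,-18],"fingers": 0},{"delta_pos": [12,-6.9,1.5],"dr": [0,0,-27],"fingers": 0},{"delta_pos": [16,-9.2,2],"dr": [0,0,-36],"fingers": 0},{"delta_pos": [19.4,-11.2,2.5],"dr": [0,0,-44.3],"fingers": 0}]'

```text
time: 1.98
tool_pos: [0.6191, 0.0636, 0.151]
tool_rot: [-3.141, 0.0, 1.177]
contact_force: [0.8, 0.4, -1.7]
opening: 0.046
grip_force: 0.0
```

```bash
cat >> h.py <<'E'
F=np.load("fx.npz") if __import__("os").path.exists("fx.npz") else None
def L2W(x,y): return F["R"]@np.array([x,y])+F["t"]
def go(x,y,z,yawdeg):
    s=robot.observe(); p=s["tool_pos"]; r,pi_,ps=s["tool_rot"]; dx,dy,dz=np.array([x,y,z])-p
    c,n=np.cos(ps),np.sin(ps); dw=(yawdeg-np.degrees(ps)+180)%360-180
    print("t %.2f pos %s yaw %.2f tilt %.2f %.2f F %s open %.4f grip %.1f | cm %s wz %.1f"%(s["time"],p.round(4),np.degrees(ps),np.degrees(r),np.degrees(pi_),s["contact_force"].round(1),s["opening"],s["grip_force"],(np.array([c*dx+n*dy,n*dx-c*dy,-dz])*100).round(2),-dw))
def knob(th):
    a=np.arctan2(212,34)+th; return L2W(-.095+.215*np.cos(a),-.120+.215*np.sin(a))
E
python3 - <<'E'
from h import *
im=viewer.read_camera("wrist"); cv2.imwrite("pics/w1.png",im[:,:,::-1])
p=viewer.camera_params("wrist"); print(np.array(p["T"]).round(3).tolist(),p["K"][0][0])
print("knob pred px",proj("wrist",[[*knob(0),.072]],p)); print(knob(0),L2W(-.0639,.0909))
go(*knob(0),.041,67.1)
E
```

```text
[[0.927, -0.359, -0.11, 0.65], [-0.375, -0.886, -0.271, 0.141], [-0.001, 0.293, -0.956, 0.309], [0.0, 0.0, 0.0, 1.0]] 346.24881548926567
knob pred px [[320.58217223 216.53946019]]
[0.62028433 0.06316208] [0.61709278 0.06251575]
t 2.02 pos [0.6207 0.0672 0.1501] yaw 67.91 tilt -179.97 -0.12 F [-0.2  3.2 -0.1] open 0.0463 grip 0.0 | cm [-0.39  0.11 10.91] wz 0.8
```

View pics/w1.png

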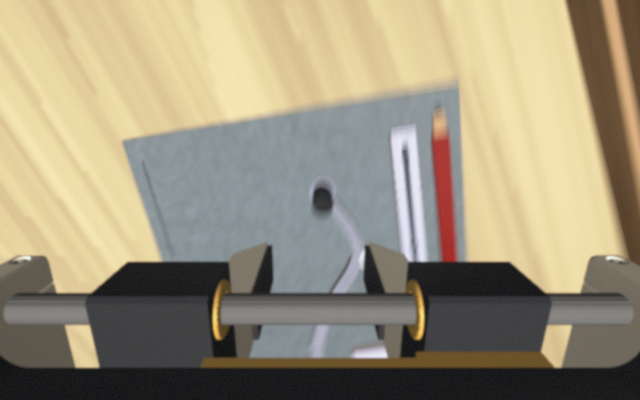

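The picture shows the knob at about (322,197), centred between the fingers, but it was taken while the arm was still settling. I'll measure it again at rest.

```bash
python3 - <<'E'
from h import *
p=viewer.camera_params("wrist"); im=viewer.read_camera("wrist"); q=viewer.camera_params("wrist")
m=(im.max(2)<70).astype(np.uint8); m[250:]=0
n,l,s,c=cv2.connectedComponentsWithStats(m)
for i in range(1,n):
    if s[i,4]>60: print(s[i].tolist(),c[i].round(1))
for z in(.072,.052,.032): print(z,proj("wrist",[[*knob(0),z]],p),proj("wrist",[[*knob(0),z]],q))
go(*knob(0),.041,67.1)
E
```

```text
[312, 195, 18, 31, 470] [320.5 210.3]
0.072 [[320.58217223 216.53946019]] [[321.39740119 213.18747128]]
0.052 [[320.41608511 208.09053991]] [[321.19305181 204.91375   ]]
0.032 [[320.27193782 200.75770768]] [[321.01574947 197.73511208]]
t 2.08 pos [0.6194 0.0652 0.1502] yaw 67.49 tilt -179.93 -0.02 F [ 0.3  0.1 -0.5] open 0.0461 grip 0.0 | cm [-0.15  0.16 10.92] wz 0.4
```

Call:
step_arm --increments '[{"delta_pos": [-0.1,0.1,2.5],"dr": [0,0,0.4],"fingers": 0},{"delta_pos": [-0.15,0.15,5],"dr": [0,0,0.4],"fingers": 0},{"delta_pos": [-0.15,0.15,8],"dr": [0,0,0.4],"fingers": 0},{"delta_pos": [-0.15,0.15,10.8],"dr": [0,0,0.4],"fingers": 0},{"delta_pos": [-0.15,0.15,10.8],"dr": [0,0,0.4],"fingers": 0}]'

```text
time: 2.7
tool_pos: [0.6171, 0.0593, 0.0415]
tool_rot: [-3.137, 0.002, 1.163]
contact_force: [-0.2, -0.8, 0.7]
opening: 0.0458
grip_force: 0.0
```

Call:
step_arm --increments '[{"delta_pos": [0,0,0],"dr": [0,0,0],"fingers": 1},{"delta_pos": [0,0,0],"dr": [0,0,0],"fingers": 1},{"delta_pos": [0,0,0],"dr": [0,0,0],"fingers": 1},{"delta_pos": [0,0,0],"dr": [0,0,0],"fingers": 1},{"delta_pos": [0,0,0],"dr": [0,0,0],"fingers": 1}]' --newtons 25

```text
time: 3.32
tool_pos: [0.6202, 0.0598, 0.0445]
tool_rot: [3.139, -0.001, 1.165]
contact_force: [2.1, -0.9, 2.8]
opening: 0.015
grip_force: 25.0
```

Call:
step_arm --increments '[{"delta_pos": [0,-1.2,0],"dr": [0,0,-3.2],"fingers": 1},{"delta_pos": [-0.1,-2.4,0],"dr": [0,0,-6.4],"fingers": 1},{"delta_pos": [-0.3,-3.6,0],"dr": [0,0,-9.6],"fingers": 1},{"delta_pos": [-0.5,-4.8,0],"dr": [0,0,-12.8],"fingers": 1},{"delta_pos": [-0.8,-5.9,0],"dr": [0,0,-16],"fingers": 1}]'

```text
time: 3.95
tool_pos: [0.5627, 0.075, 0.0445]
tool_rot: [3.139, 0.001, 1.446]
contact_force: [1.8, -5.5, 3.9]
opening: 0.0157
grip_force: 25.0
```

Call:
step_arm --increments '[{"delta_pos": [0,-1.2,0],"dr": [0,0,-3.2],"fingers": 1},{"delta_pos": [-0.1,-2.4,0],"dr": [0,0,-6.4],"fingers": 1},{"delta_pos": [-0.3,-3.6,0],"dr": [0,0,-9.6],"fingers": 1},{"delta_pos": [-0.5,-4.8,0],"dr": [0,0,-12.8],"fingers": 1},{"delta_pos": [-0.8,-5.9,0],"dr": [0,0,-16],"fingers": 1}]'

```text
time: 4.58
tool_pos: [0.5021, 0.0734, 0.0445]
tool_rot: [-3.141, 0.003, 1.726]
contact_force: [-1.3, -14.6, 8.4]
opening: 0.0155
grip_force: 25.0
```

```bash
python3 - <<'E'
from h import *
go(*knob(.58),.044,67.1+33.2)
E
```

```text
t 4.58 pos [0.5021 0.0734 0.0445] yaw 98.91 tilt -179.98 0.19 F [ -1.3 -14.6   8.4] open 0.0155 grip 25.0 | cm [ 0.38 -0.35  0.05] wz -1.4
```

Call:
step_arm --increments '[{"delta_pos": [0.2,-0.2,0],"dr": [0,0,-1.4],"fingers": 1},{"delta_pos": [0.4,-0.4,0],"dr": [0,0,-1.4],"fingers": 1},{"delta_pos": [0.4,-0.4,0],"dr": [0,0,-1.4],"fingers": 0},{"delta_pos": [0.4,-0.4,0],"dr": [0,0,-1.4],"fingers": 0},{"delta_pos": [0.4,-0.4,0],"dr": [0,0,-1.4],"fingers": 0}]'

```text
time: 5.2
tool_pos: [0.4977, 0.0792, 0.0437]
tool_rot: [-3.142, -0.0, 1.748]
contact_force: [0.2, 0.5, -0.1]
opening: 0.0406
grip_force: 0.0
```

Call:
step_arm --increments '[{"delta_pos": [0,0,0],"dr": [0,0,0],"fingers": 0},{"delta_pos": [0,0,-3],"dr": [0,0,0],"fingers": 0},{"delta_pos": [0,0,-6],"dr": [0,0,0],"fingers": 0},{"delta_pos": [0,0,-9],"dr": [0,0,0],"fingers": 0},{"delta_pos": [0,0,-11],"dr": [0,0,0],"fingers": 0}]'

```text
time: 5.82
tool_pos: [0.4981, 0.0791, 0.1551]
tool_rot: [3.14, 0.0, 1.748]
contact_force: [0.1, 0.4, -0.1]
opening: 0.0458
grip_force: 0.0
```

```bash
python3 - <<'E'
from h import *
go(.5015,-.3331,.155,22)
E
```

```text
t 5.83 pos [0.4981 0.0791 0.1551] yaw 100.18 tilt 179.91 0.01 F [ 0.1  0.4 -0.1] open 0.0458 grip 0.0 | cm [-4.063e+01 -6.950e+00  1.000e-02] wz 78.2
```

Call:
step_arm --increments '[{"delta_pos": [-4.1,-0.7,0],"dr": [0,0,8],"fingers": -0.6},{"delta_pos": [-8.2,-1.4,0],"dr": [0,0,16],"fingers": -0.6},{"delta_pos": [-12.2,-2.1,0],"dr": [0,0,24],"fingers": -0.6},{"delta_pos": [-16.3,-2.8,0],"dr": [0,0,32],"fingers": -0.6},{"delta_pos": [-20.3,-3.5,0],"dr": [0,0,39],"fingers": -0.6}]'

```text
time: 6.45
tool_pos: [0.4991, -0.1282, 0.1537]
tool_rot: [3.141, -0.0, 1.063]
contact_force: [1.2, -0.4, -0.3]
opening: 0.0731
grip_force: 0.0
```

Call:
step_arm --increments '[{"delta_pos": [-4.5,2.5,0],"dr": [0,0,10],"fingers": -0.6},{"delta_pos": [-9,5,0],"dr": [0,0,20],"fingers": -0.6},{"delta_pos": [-13.5,7.6,0],"dr": [0,0,30],"fingers": -0.6},{"delta_pos": [-18,10.1,0],"dr": [0,0,39.2],"fingers": -0.6},{"delta_pos": [-18,10.1,0],"dr": [0,0,39.2],"fingers": -0.6}]'

```text
time: 7.08
tool_pos: [0.5003, -0.3368, 0.1531]
tool_rot: [3.141, 0.0, 0.378]
contact_force: [0.2, 0.0, -0.6]
opening: 0.0736
grip_force: 0.0
```

```bash
python3 - <<'E'
from h import *
viewer.read_camera("wrist"); 
p=viewer.camera_params("wrist"); im=viewer.read_camera("wrist"); cv2.imwrite("pics/w2.png",im[:,:,::-1])
c=np.array([.5015,-.3331]);a=np.radians(22);u=np.array([np.cos(a),np.sin(a)]);v=np.array([-u[1],u[0]])
print(proj("wrist",[[*(c+i*.09*u+j*.021*v),.036] for i in(1,-1) for j in (1,-1)],p).round().tolist())
np.savez("w2.npz",K=p["K"],T=p["T"]); go(.5015,-.3331,.0155,22)
t=viewer.read_camera("top"); cv2.imwrite("pics/t2.png",t[:,:,::-1])
p=viewer.camera_params("top");print("open knob px .6",proj("top",[[*knob(.6),.072]],p))
m=(t.max(2)<75).astype(np.uint8);n,l,s,c=cv2.connectedComponentsWithStats(m)
print([(s[i].tolist(),c[i].round(1).tolist()) for i in range(1,n) if s[i,4]>8 and 280<c[i][0]<400 and 120<c[i][1]<230])
E
```

```text
[[289.0, 79.0], [345.0, 78.0], [294.0, 290.0], [341.0, 290.0]]
t 7.17 pos [ 0.5004 -0.3332  0.1532] yaw 21.97 tilt -179.92 0.02 F [ 0.8 -0.3 -1. ] open 0.0733 grip 0.0 | cm [ 0.1   0.03 13.77] wz -0.0
open knob px .6 [[307.28167635 192.38525198]]
[([365, 177, 11, 11, 62], [369.5, 182.6]), ([306, 191, 4, 5, 17], [307.4, 192.9]), ([311, 212, 31, 34, 183], [323.5, 227.6])]
```

View pics/w2.png

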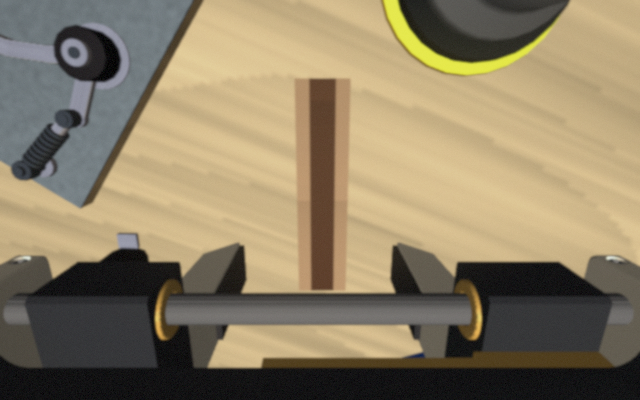

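The near bar lies at columns 299–346, about 4 mm to the tool's right of the prediction, and its ends match the prediction. The top view confirms the arm is open, with the knob at (307,193) and about 0.60 rad. Now the grasp.

Call:
step_arm --increments '[{"delta_pos": [0.1,0.3,3.5],"dr": [0,0,0],"fingers": -0.6},{"delta_pos": [0.1,0.3,7],"dr": [0,0,0],"fingers": -0.6},{"delta_pos": [0.1,0.3,10.5],"dr": [0,0,0],"fingers": -0.6},{"delta_pos": [0.1,0.3,13],"dr": [0,0,0],"fingers": -0.6},{"delta_pos": [0.1,0.3,13.7],"dr": [0,0,0],"fingers": -0.6}]'

```text
time: 7.85
tool_pos: [0.5024, -0.3337, 0.0154]
tool_rot: [-3.139, 0.001, 0.386]
contact_force: [0.5, -0.0, 0.4]
opening: 0.0735
grip_force: 0.0
```

Call:
step_arm --increments '[{"delta_pos": [0,0,0],"dr": [0,0,0],"fingers": 1},{"delta_pos": [0,0,0],"dr": [0,0,0],"fingers": 1},{"delta_pos": [0,0,0],"dr": [0,0,0],"fingers": 1},{"delta_pos": [0,0,0],"dr": [0,0,0],"fingers": 1},{"delta_pos": [0,0,0],"dr": [0,0,0],"fingers": 1}]' --newtons 20

```text
time: 8.48
tool_pos: [0.5032, -0.3364, 0.0176]
tool_rot: [3.14, -0.001, 0.383]
contact_force: [-0.8, 0.9, 4.9]
opening: 0.0416
grip_force: 20.0
```

```bash
python3 - <<'E'
from h import *
go(*L2W(-.027,.023),.13,76.2)
E
```

```text
t 8.47 pos [ 0.5032 -0.3364  0.0176] yaw 21.95 tilt 179.91 -0.04 F [-0.8  0.9  4.9] open 0.0416 grip 20.0 | cm [ 24.5  -25.08 -11.24] wz -54.3
```

Call:
step_arm --increments '[{"delta_pos": [0,0,-5],"dr": [0,0,0],"fingers": 1},{"delta_pos": [0,0,-10],"dr": [0,0,0],"fingers": 1},{"delta_pos": [4,-4,-11.2],"dr": [0,0,-4.3],"fingers": 1},{"delta_pos": [8,-8,-11.2],"dr": [0,0,-9.3],"fingers": 1},{"delta_pos": [12.2,-12.5,-11.2],"dr": [0,0,-14.3],"fingers": 1}]'

```text
time: 9.1
tool_pos: [0.5693, -0.1731, 0.1284]
tool_rot: [-3.141, 0.0, 0.634]
contact_force: [1.4, 1.0, -2.9]
opening: 0.042
grip_force: 20.0
```

Call:
step_arm --increments '[{"delta_pos": [3.5,-2.1,0],"dr": [0,0,-9],"fingers": 1},{"delta_pos": [7,-4.3,0],"dr": [0,0,-18],"fingers": 1},{"delta_pos": [10.5,-6.4,0],"dr": [0,0,-27],"fingers": 1},{"delta_pos": [13.5,-8.2,0],"dr": [0,0,-35],"fingers": 1},{"delta_pos": [15,-9.2,0],"dr": [0,0,-40],"fingers": 1}]'

```text
time: 9.72
tool_pos: [0.6357, -0.0095, 0.1278]
tool_rot: [-3.14, -0.0, 1.336]
contact_force: [-0.2, -0.0, -2.5]
opening: 0.0419
grip_force: 20.0
```

```bash
python3 - <<'E'
from h import *
viewer.read_camera("wrist")
p=viewer.camera_params("wrist"); im=viewer.read_camera("wrist"); cv2.imwrite("pics/w3.png",im[:,:,::-1])
go(*L2W(-.027,.023),.06,76.2)
t=viewer.read_camera("top"); cv2.imwrite("pics/t3.png",cv2.resize(t[110:235,275:455,::-1],None,fx=4.4,fy=4.4,interpolation=cv2.INTER_CUBIC))
loc=lambda X:((np.array(X)[:,:2]-F["t"])@F["R"]*1e3)
# fence face edges in wrist view as predicted
print("fence top edge px",proj("wrist",[[*L2W(0,y),.03] for y in (.0,.12,.13)],p).round(1).tolist())
E
```

```text
t 9.82 pos [ 0.6356 -0.0095  0.1278] yaw 76.43 tilt -179.91 -0.01 F [-0.7 -0.2 -3.1] open 0.0417 grip 20.0 | cm [-0.24  0.18  6.78] wz 0.2
fence top edge px [[354.8, 236.1], [361.9, 76.6], [362.5, 61.2]]
```

View pics/w3.png

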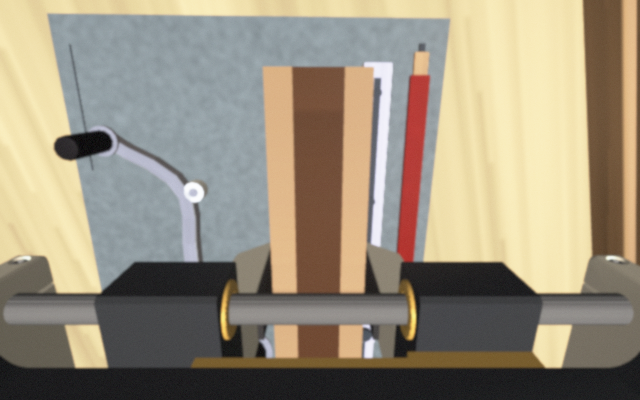

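View pics/t3.png

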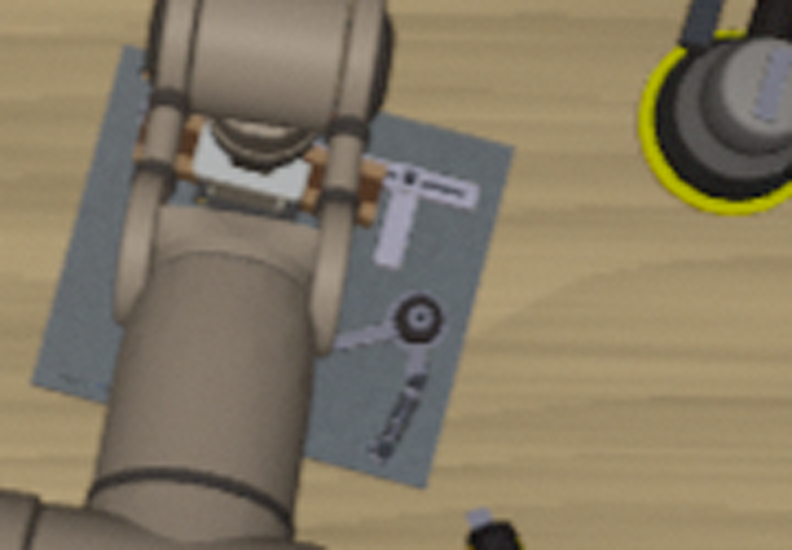

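The wrist view shows the bar, far end at columns 263–374 in row 67, held straight along the tool. The fence end is at (365–392, 62), so it is clear by about 8 mm. The top view shows the bar end clear of the stop. Lowering now.

Call:
step_arm --increments '[{"delta_pos": [-0.2,0.2,2],"dr": [0,0,0.2],"fingers": 1},{"delta_pos": [-0.2,0.2,4],"dr": [0,0,0.2],"fingers": 1},{"delta_pos": [-0.2,0.2,6],"dr": [0,0,0.2],"fingers": 1},{"delta_pos": [-0.2,0.2,8],"dr": [0,0,0.2],"fingers": 1},{"delta_pos": [-0.2,0.2,8.8],"dr": [0,0,0.2],"fingers": 1}]'

```text
time: 10.5
tool_pos: [0.636, -0.0151, 0.0392]
tool_rot: [-3.139, 0.001, 1.324]
contact_force: [0.3, -0.5, -2.4]
opening: 0.0418
grip_force: 20.0
```

Call:
step_arm --increments '[{"delta_pos": [0,0,0.05],"dr": [0,0,0],"fingers": 1},{"delta_pos": [0,0,0.1],"dr": [0,0,0],"fingers": 1},{"delta_pos": [0,0,0.2],"dr": [0,0,0],"fingers": 1},{"delta_pos": [0,0,0.3],"dr": [0,0,0],"fingers": 1},{"delta_pos": [0,0,0.3],"dr": [0,0,0],"fingers": 1}]'

```text
time: 11.12
tool_pos: [0.6373, -0.0139, 0.0378]
tool_rot: [3.141, 0.0, 1.327]
contact_force: [-0.3, -0.6, -1.9]
opening: 0.0421
grip_force: 20.0
```

```bash
python3 - <<'E'
from h import *
go(*L2W(-.021,.015),.036,76.2)
E
```

```text
t 11.12 pos [ 0.6373 -0.0139  0.0378] yaw 76.05 tilt 179.99 0.00 F [-0.3 -0.6 -1.9] open 0.0421 grip 20.0 | cm [-0.65  0.51  0.18] wz -0.1
```

Call:
step_arm --increments '[{"delta_pos": [0,0,0.05],"dr": [0,0,0],"fingers": 1},{"delta_pos": [0,0,0.1],"dr": [0,0,0],"fingers": 1},{"delta_pos": [0,0,0.15],"dr": [0,0,0],"fingers": 1},{"delta_pos": [0,0,0.2],"dr": [0,0,0],"fingers": 1},{"delta_pos": [0,0,0.2],"dr": [0,0,0],"fingers": 1}]' --newtons 12

```text
time: 11.75
tool_pos: [0.6373, -0.014, 0.0357]
tool_rot: [3.142, 0.0, 1.327]
contact_force: [-0.7, 0.2, -1.8]
opening: 0.0415
grip_force: 12.0
```

Call:
step_arm --increments '[{"delta_pos": [0,0,0.05],"dr": [0,0,0],"fingers": 1},{"delta_pos": [0,0,0.1],"dr": [0,0,0],"fingers": 1},{"delta_pos": [0,0,0.1],"dr": [0,0,0],"fingers": 1},{"delta_pos": [0,0,0.1],"dr": [0,0,0],"fingers": 1},{"delta_pos": [0,0,0.1],"dr": [0,0,0],"fingers": 1}]'

```text
time: 12.38
tool_pos: [0.6373, -0.014, 0.0356]
tool_rot: [3.141, 0.0, 1.327]
contact_force: [-3.9, 0.6, 5.3]
opening: 0.0418
grip_force: 12.0
```

Call:
step_arm --increments '[{"delta_pos": [-0.1,0,-0.06],"dr": [0,0,0],"fingers": 1},{"delta_pos": [-0.2,0.1,-0.06],"dr": [0,0,0],"fingers": 1},{"delta_pos": [-0.3,0.2,-0.06],"dr": [0,0,0],"fingers": 1},{"delta_pos": [-0.4,0.3,-0.06],"dr": [0,0,0],"fingers": 1},{"delta_pos": [-0.4,0.3,-0.06],"dr": [0,0,0],"fingers": 1}]'

```text
time: 13.0
tool_pos: [0.6395, -0.0184, 0.0357]
tool_rot: [3.141, -0.0, 1.327]
contact_force: [-1.5, 4.2, 3.9]
opening: 0.0422
grip_force: 12.0
```

Call:
step_arm --increments '[{"delta_pos": [-0.05,0,0],"dr": [0,0,0],"fingers": 1},{"delta_pos": [-0.1,0,0],"dr": [0,0,0],"fingers": 1},{"delta_pos": [-0.15,0,0],"dr": [0,0,0],"fingers": 1},{"delta_pos": [-0.2,0,0],"dr": [0,0,0],"fingers": 1},{"delta_pos": [-0.2,0,0],"dr": [0,0,0],"fingers": 1}]'

```text
time: 13.62
tool_pos: [0.6393, -0.0206, 0.0356]
tool_rot: [3.14, -0.0, 1.327]
contact_force: [0.7, 3.8, 5.1]
opening: 0.042
grip_force: 12.0
```

```bash
python3 - <<'E'
from h import *
go(*L2W(-.021,.015),.036,76.2)
E
```

```text
t 13.62 pos [ 0.6393 -0.0206  0.0356] yaw 76.05 tilt 179.91 -0.01 F [0.7 3.8 5.1] open 0.0420 grip 12.0 | cm [-0.04  0.15 -0.04] wz -0.2
```

Call:
step_arm --increments '[{"delta_pos": [-0.05,0,-0.04],"dr": [0,0,0],"fingers": 1},{"delta_pos": [-0.1,0,-0.04],"dr": [0,0,0],"fingers": 1},{"delta_pos": [-0.15,0,-0.04],"dr": [0,0,0],"fingers": 1},{"delta_pos": [-0.2,0,-0.04],"dr": [0,0,0],"fingers": 1},{"delta_pos": [-0.2,0,-0.04],"dr": [0,0,0],"fingers": 1}]'

```text
time: 14.25
tool_pos: [0.6387, -0.0216, 0.0356]
tool_rot: [3.141, -0.001, 1.327]
contact_force: [3.0, 7.6, 2.0]
opening: 0.0421
grip_force: 12.0
```

Call:
step_arm --increments '[{"delta_pos": [-0.04,0,0],"dr": [0,0,0],"fingers": 1},{"delta_pos": [-0.08,0,0],"dr": [0,0,0],"fingers": 1},{"delta_pos": [-0.1,0,0],"dr": [0,0,0],"fingers": 1},{"delta_pos": [-0.1,0,0],"dr": [0,0,0],"fingers": 1},{"delta_pos": [-0.1,0,0],"dr": [0,0,0],"fingers": 1}]'

```text
time: 14.88
tool_pos: [0.6386, -0.0216, 0.0357]
tool_rot: [3.141, -0.002, 1.328]
contact_force: [4.2, 9.8, 2.6]
opening: 0.0416
grip_force: 12.0
```

Call:
step_arm --increments '[{"delta_pos": [0,0.04,0],"dr": [0,0,0],"fingers": 1},{"delta_pos": [0,0.08,0],"dr": [0,0,0],"fingers": 1},{"delta_pos": [0,0.12,0],"dr": [0,0,0],"fingers": 1},{"delta_pos": [0,0.16,0],"dr": [0,0,0],"fingers": 1},{"delta_pos": [0,0.16,0],"dr": [0,0,0],"fingers": 1}]'

```text
time: 15.5
tool_pos: [0.6386, -0.0217, 0.0357]
tool_rot: [-3.139, -0.002, 1.328]
contact_force: [-1.5, 10.8, 6.0]
opening: 0.0421
grip_force: 12.0
```

Call:
step_arm --increments '[{"delta_pos": [0,0.04,0],"dr": [0,0,0],"fingers": 1},{"delta_pos": [0,0.08,0],"dr": [0,0,0],"fingers": 1},{"delta_pos": [0,0.12,0],"dr": [0,0,0],"fingers": 1},{"delta_pos": [0,0.12,0],"dr": [0,0,0],"fingers": 1},{"delta_pos": [0,0.12,0],"dr": [0,0,0],"fingers": 1}]'

```text
time: 16.12
tool_pos: [0.6386, -0.0217, 0.0356]
tool_rot: [-3.136, -0.002, 1.327]
contact_force: [-5.5, 11.8, 8.8]
opening: 0.0416
grip_force: 12.0
```

Call:
step_arm --increments '[{"delta_pos": [0.2,0,-0.1],"dr": [0,0,0],"fingers": 1},{"delta_pos": [0.2,0,-0.1],"dr": [0,0,0],"fingers": 1},{"delta_pos": [0.2,0.05,-0.1],"dr": [0,0,0],"fingers": 1},{"delta_pos": [0.2,0.1,-0.1],"dr": [0,0,0],"fingers": 1},{"delta_pos": [0.2,0.1,-0.1],"dr": [0,0,0],"fingers": 1}]'

```text
time: 16.75
tool_pos: [0.6418, -0.0225, 0.0362]
tool_rot: [-3.14, 0.0, 1.327]
contact_force: [-1.4, 4.0, -3.6]
opening: 0.0422
grip_force: 12.0
```

```bash
python3 - <<'E'
from h import *
go(*L2W(-.021,.0142),.036,76.2)
viewer.read_camera("wrist")
p=viewer.camera_params("wrist"); im=viewer.read_camera("wrist"); cv2.imwrite("pics/w4.png",cv2.resize(im[30:300,230:470,::-1],None,fx=2.2,fy=2.2,interpolation=cv2.INTER_CUBIC))
print(proj("wrist",[[*L2W(0,y),.03] for y in (.0,.12,.13)],p).round(1).tolist())
E
```

```text
t 16.75 pos [ 0.6418 -0.0225  0.0362] yaw 76.04 tilt -179.94 0.01 F [-1.4  4.  -3.6] open 0.0422 grip 12.0 | cm [-0.   -0.13  0.02] wz -0.2
[[356.2, 279.0], [364.5, 32.7], [365.4, 6.8]]
```

View pics/w4.png

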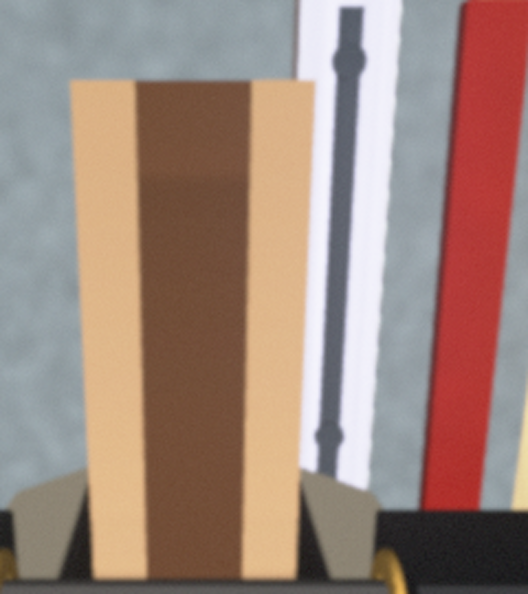

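The crop shows the bar's top right edge at about col 373, row 66, overlapping the fence face line at about col 364.5, row 50. I'll turn both into fence coordinates.

```bash
python3 - <<'E'
from h import *
f=lambda l:(np.array(l)+.5)/2.2-.5+[230,30]
loc=lambda uv,z:((ray("wrist",f(uv),z)[:,:2]-F["t"])@F["R"]*1e3).round(1).tolist()
print("bar",loc([(70,80),(315,80),(303,400),(86,400)],.054)," fence face",loc([(297,20),(296,60)],.03),"back",loc([(400,20),(372,420)],.03))
E
```

```text
bar [[-41.7, 104.7], [0.7, 104.6], [1.0, 46.2], [-41.5, 46.3]]  fence face [[0.2, 117.6], [0.3, 110.2]] back [[20.6, 117.5], [20.7, 33.2]]
```

Call:
step_arm --increments '[{"delta_pos": [0,0,0.06],"dr": [0,0,0],"fingers": 1},{"delta_pos": [-0.06,0.05,0.08],"dr": [0,0,0],"fingers": 1},{"delta_pos": [-0.12,0.1,0.08],"dr": [0,0,0],"fingers": 1},{"delta_pos": [-0.12,0.1,0.08],"dr": [0,0,0],"fingers": 1},{"delta_pos": [-0.12,0.1,0.08],"dr": [0,0,0],"fingers": 1}]'

```text
time: 17.48
tool_pos: [0.6419, -0.0225, 0.0361]
tool_rot: [-3.139, -0.001, 1.328]
contact_force: [-5.1, 7.7, 1.2]
opening: 0.0421
grip_force: 12.0
```

```bash
python3 - <<'E'
from h import *
go(*L2W(-.021,.0142),.036,76.2)
E
```

```text
t 17.48 pos [ 0.6419 -0.0225  0.0361] yaw 76.07 tilt -179.87 -0.06 F [-5.1  7.7  1.2] open 0.0421 grip 12.0 | cm [-0.   -0.14  0.01] wz -0.1
```

Call:
step_arm --increments '[{"delta_pos": [0.1,-0.08,0.02],"dr": [0,0,0],"fingers": 1},{"delta_pos": [0.15,-0.1,0.02],"dr": [0,0,0],"fingers": 1},{"delta_pos": [0.15,-0.1,0.02],"dr": [0,0,0],"fingers": -0.3},{"delta_pos": [0.15,-0.1,0.02],"dr": [0,0,0],"fingers": -0.3},{"delta_pos": [0.15,-0.1,0.02],"dr": [0,0,0],"fingers": -0.3}]'

```text
time: 18.1
tool_pos: [0.6428, -0.0225, 0.036]
tool_rot: [3.14, 0.0, 1.327]
contact_force: [0.0, 0.2, -0.3]
opening: 0.0594
grip_force: 0.0
```

Call:
step_arm --increments '[{"delta_pos": [0,0.3,0],"dr": [0,0,0],"fingers": -0.3},{"delta_pos": [0,0.6,0],"dr": [0,0,0],"fingers": -0.3},{"delta_pos": [0,0.8,0],"dr": [0,0,0],"fingers": -0.3},{"delta_pos": [0,0.95,0],"dr": [0,0,0],"fingers": -0.3},{"delta_pos": [0,1.0,0],"dr": [0,0,0],"fingers": -0.3}]'

```text
time: 18.73
tool_pos: [0.6506, -0.0242, 0.0355]
tool_rot: [-3.138, 0.0, 1.328]
contact_force: [-6.6, 1.0, 2.9]
opening: 0.0599
grip_force: 3.1
```

```bash
python3 - <<'E'
from h import *
go(*L2W(-.021,.0142),.036,76.2)
E
```

```text
t 18.73 pos [ 0.6506 -0.0242  0.0355] yaw 76.06 tilt -179.80 0.02 F [-6.6  1.   2.9] open 0.0599 grip 3.1 | cm [-0.05 -1.02 -0.05] wz -0.1
```

Call:
step_arm --increments '[{"delta_pos": [0,-1,0],"dr": [0,0,0],"fingers": -0.3},{"delta_pos": [0,-1,-2],"dr": [0,0,0],"fingers": -0.3},{"delta_pos": [0,-1,-5],"dr": [0,0,0],"fingers": -0.3},{"delta_pos": [3,-1,-6],"dr": [0,0,0],"fingers": 1},{"delta_pos": [7,-1,-6],"dr": [0,0,0],"fingers": 1}]'

```text
time: 19.35
tool_pos: [0.66, 0.0457, 0.0973]
tool_rot: [3.138, -0.0, 1.325]
contact_force: [-0.0, 0.4, 0.0]
opening: 0.0445
grip_force: 0.0
```

Call:
step_arm --increments '[{"delta_pos": [4.5,0,0],"dr": [0,0,0],"fingers": 1},{"delta_pos": [4.5,0,0],"dr": [0,0,0],"fingers": 1},{"delta_pos": [4.5,0,2.5],"dr": [0,0,0],"fingers": 1},{"delta_pos": [4.5,0,5],"dr": [0,0,0],"fingers": 1},{"delta_pos": [4.5,0,6],"dr": [0,0,0],"fingers": 1}]'

```text
time: 19.98
tool_pos: [0.6688, 0.0887, 0.0341]
tool_rot: [-3.139, 0.001, 1.327]
contact_force: [0.8, 0.5, 0.1]
opening: 0.0003
grip_force: 0.0
```

```bash
python3 - <<'E'
from h import *
go(*L2W(-.021,.114),.036,76.2)
im=viewer.read_camera("wrist"); cv2.imwrite("pics/w5.png",im[:,:,::-1])
E
```

```text
t 19.98 pos [0.6688 0.0887 0.0341] yaw 76.01 tilt -179.87 0.06 F [0.8 0.5 0.1] open 0.0003 grip 0.0 | cm [-1.46 -0.11 -0.19] wz -0.2
```

Call:
step_arm --increments '[{"delta_pos": [-0.4,0,0],"dr": [0,0,0],"fingers": 1},{"delta_pos": [-0.8,0,0],"dr": [0,0,0],"fingers": 1},{"delta_pos": [-1.2,0,0],"dr": [0,0,0],"fingers": 1},{"delta_pos": [-1.4,0,0],"dr": [0,0,0],"fingers": 1},{"delta_pos": [-1.6,0,0],"dr": [0,0,0],"fingers": 1}]'

```text
time: 20.65
tool_pos: [0.6671, 0.0762, 0.0365]
tool_rot: [3.139, -0.004, 1.327]
contact_force: [3.5, 12.3, 0.8]
opening: 0.0002
grip_force: 6.6
```

Call:
step_arm --increments '[{"delta_pos": [1.5,0,0],"dr": [0,0,0],"fingers": 0},{"delta_pos": [1.5,0,-3],"dr": [0,0,0],"fingers": 0},{"delta_pos": [1.5,0,-7],"dr": [0,0,0],"fingers": 0},{"delta_pos": [1.5,-3,-10],"dr": [0,0,0],"fingers": 0},{"delta_pos": [1.5,-7,-11],"dr": [0,0,0],"fingers": 0}]'

```text
time: 21.28
tool_pos: [0.6025, 0.1057, 0.1478]
tool_rot: [3.138, -0.001, 1.327]
contact_force: [0.4, 0.3, -0.6]
opening: 0.0442
grip_force: 0.0
```

```bash
python3 - <<'E'
from h import *
go(*knob(.6),.043,67.1+34.4)
E
```

```text
t 21.27 pos [0.6025 0.1057 0.1478] yaw 76.03 tilt 179.77 -0.03 F [ 0.4  0.3 -0.6] open 0.0442 grip 0.0 | cm [-5.53 -9.82 10.48] wz -25.5
```

Call:
step_arm --increments '[{"delta_pos": [-1.5,-3,0],"dr": [0,0,-7],"fingers": 0},{"delta_pos": [-3,-6,0],"dr": [0,0,-14],"fingers": 0},{"delta_pos": [-4.5,-9,0],"dr": [0,0,-21],"fingers": 0},{"delta_pos": [-5.5,-9.8,0],"dr": [0,0,-25.5],"fingers": 0},{"delta_pos": [-5.5,-9.8,0],"dr": [0,0,-25.5],"fingers": 0}]'

```text
time: 21.9
tool_pos: [0.4931, 0.0756, 0.1461]
tool_rot: [3.141, 0.001, 1.771]
contact_force: [0.3, -0.2, 0.6]
opening: 0.0457
grip_force: 0.0
```

```bash
python3 - <<'E'
from h import *
viewer.read_camera("wrist")
p=viewer.camera_params("wrist"); im=viewer.read_camera("wrist"); cv2.imwrite("pics/w6.png",im[:,:,::-1])
m=(im.max(2)<70).astype(np.uint8); m[255:]=0
n,l,s,c=cv2.connectedComponentsWithStats(m)
for i in range(1,n):
    if s[i,4]>60: print(s[i].tolist(),c[i].round(1))
for z in(.072,.052,.032): print(z,proj("wrist",[[*knob(.6),z]],p))
print("bar pred",proj("wrist",[[*L2W(x,.1045),.054] for x in(-.042,0)]+[[*L2W(0,y),.03] for y in(.11,.13)],p).round(1).tolist())
go(*knob(.6),.043,67.1+34.4)
E
```

```text
[311, 192, 19, 31, 498] [319.8 207.2]
0.072 [[319.16015051 213.74625372]]
0.052 [[319.04559451 205.28009664]]
0.032 [[318.9464196  197.95066475]]
bar pred [[500.7, 247.6], [544.3, 268.0], [530.8, 249.7], [544.6, 230.3]]
t 22.00 pos [0.4941 0.0759 0.146 ] yaw 101.45 tilt 179.95 0.02 F [0.3 0.3 0. ] open 0.0465 grip 0.0 | cm [-1.00e-02 -3.00e-02  1.03e+01] wz -0.0
```

View pics/w6.png

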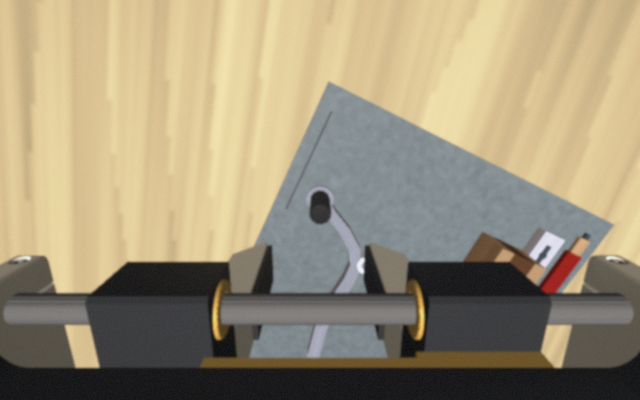

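The dark knob blob at (320,207) matches the open prediction, and the bar's corner, around (500,250), is where the seat puts it. Now I grasp the knob.

Call:
step_arm --increments '[{"delta_pos": [0,0,2.5],"dr": [0,0,0],"fingers": 0},{"delta_pos": [0,0,5],"dr": [0,0,0],"fingers": 0},{"delta_pos": [0,0,8],"dr": [0,0,0],"fingers": 0},{"delta_pos": [0,0,10.1],"dr": [0,0,0],"fingers": 0},{"delta_pos": [0,0,10.1],"dr": [0,0,0],"fingers": 0.3}]'

```text
time: 22.62
tool_pos: [0.493, 0.0759, 0.0432]
tool_rot: [-3.138, -0.001, 1.772]
contact_force: [0.9, 0.1, 0.8]
opening: 0.0397
grip_force: 0.0
```

Call:
step_arm --increments '[{"delta_pos": [0,0,0],"dr": [0,0,0],"fingers": 1},{"delta_pos": [0,0,0],"dr": [0,0,0],"fingers": 1},{"delta_pos": [0,0,0],"dr": [0,0,0],"fingers": 1},{"delta_pos": [0,0,0],"dr": [0,0,0],"fingers": 1},{"delta_pos": [0,0,0],"dr": [0,0,0],"fingers": 1}]' --newtons 25

```text
time: 23.25
tool_pos: [0.4952, 0.0759, 0.0456]
tool_rot: [3.137, 0.001, 1.772]
contact_force: [5.3, 2.0, 0.3]
opening: 0.015
grip_force: 25.0
```

Call:
step_arm --increments '[{"delta_pos": [0,0.9,0],"dr": [0,0,2.3],"fingers": 1},{"delta_pos": [-0.1,1.7,0],"dr": [0,0,4.6],"fingers": 1},{"delta_pos": [-0.2,2.6,0],"dr": [0,0,6.9],"fingers": 1},{"delta_pos": [-0.3,3.4,0],"dr": [0,0,9.2],"fingers": 1},{"delta_pos": [-0.4,4.3,0],"dr": [0,0,11.5],"fingers": 1}]'

```text
time: 23.88
tool_pos: [0.5364, 0.0803, 0.0456]
tool_rot: [3.141, 0.0, 1.571]
contact_force: [-0.6, -1.8, 3.8]
opening: 0.0152
grip_force: 25.0
```

Call:
step_arm --increments '[{"delta_pos": [0,0.9,0],"dr": [0,0,2.3],"fingers": 1},{"delta_pos": [-0.1,1.7,0],"dr": [0,0,4.6],"fingers": 1},{"delta_pos": [-0.2,2.6,0],"dr": [0,0,6.9],"fingers": 1},{"delta_pos": [-0.3,3.4,0],"dr": [0,0,9.2],"fingers": 1},{"delta_pos": [-0.4,4.3,0],"dr": [0,0,11.5],"fingers": 1}]'

```text
time: 24.5
tool_pos: [0.5808, 0.0761, 0.0456]
tool_rot: [3.139, 0.0, 1.37]
contact_force: [3.2, -3.3, -0.5]
opening: 0.0155
grip_force: 25.0
```

```bash
cat >> h.py <<'E'
def th():
    p=robot.observe()["tool_pos"][:2]; l=F["R"].T@(p-F["t"])-[-.095,-.12]
    print("theta",np.arctan2(l[1],l[0])-np.arctan2(212,34),"r",np.linalg.norm(l))
E
python3 - <<'E'
from h import *
th(); go(*knob(.13),.045,67.1+7.4)
E
```

```text
theta 0.19324874918196633 r 0.2155639461390895
t 24.50 pos [0.5808 0.0761 0.0456] yaw 78.49 tilt 179.82 0.00 F [ 3.2 -3.3 -0.5] open 0.0155 grip 25.0 | cm [-0.11  1.36  0.06] wz 4.0
```

Call:
step_arm --increments '[{"delta_pos": [0,0.3,0],"dr": [0,0,0.8],"fingers": 1},{"delta_pos": [0,0.6,0],"dr": [0,0,1.6],"fingers": 1},{"delta_pos": [0,0.9,0],"dr": [0,0,2.4],"fingers": 1},{"delta_pos": [-0.1,1.2,0],"dr": [0,0,3.2],"fingers": 1},{"delta_pos": [-0.1,1.2,0],"dr": [0,0,3.2],"fingers": 1}]'

```text
time: 25.12
tool_pos: [0.5924, 0.0734, 0.0456]
tool_rot: [3.138, -0.001, 1.314]
contact_force: [5.9, 1.1, 3.3]
opening: 0.0149
grip_force: 25.0
```

```bash
python3 - <<'E'
from h import *
th(); go(*knob(.12),.045,67.1+6.9)
E
```

```text
theta 0.13798324756740676 r 0.2156242830517701
t 25.12 pos [0.5924 0.0734 0.0456] yaw 75.31 tilt 179.81 -0.08 F [5.9 1.1 3.3] open 0.0149 grip 25.0 | cm [-0.07  0.39  0.06] wz 1.3
```

Call:
step_arm --increments '[{"delta_pos": [0,0.1,0],"dr": [0,0,0.3],"fingers": 1},{"delta_pos": [0,0.2,0],"dr": [0,0,0.5],"fingers": 1},{"delta_pos": [0,0.25,0],"dr": [0,0,0.7],"fingers": 1},{"delta_pos": [0,0.3,0],"dr": [0,0,0.8],"fingers": 1},{"delta_pos": [0,0.3,0],"dr": [0,0,0.8],"fingers": 1}]'

```text
time: 25.75
tool_pos: [0.5952, 0.0727, 0.0456]
tool_rot: [3.138, -0.001, 1.301]
contact_force: [6.5, 0.6, 2.5]
opening: 0.0151
grip_force: 25.0
```

Call:
step_arm --increments '[{"delta_pos": [0,0.05,0],"dr": [0,0,0.1],"fingers": 1},{"delta_pos": [0,0.1,0],"dr": [0,0,0.2],"fingers": 1},{"delta_pos": [0,0.15,0],"dr": [0,0,0.3],"fingers": 1},{"delta_pos": [0,0.15,0],"dr": [0,0,0.3],"fingers": 1},{"delta_pos": [0,0.15,0],"dr": [0,0,0.3],"fingers": 1}]'

```text
time: 26.38
tool_pos: [0.5966, 0.0722, 0.0456]
tool_rot: [3.138, -0.001, 1.296]
contact_force: [7.1, 1.6, 2.2]
opening: 0.0156
grip_force: 25.0
```

```bash
python3 - <<'E'
from h import *
th(); go(*knob(.12),.045,67.1+6.9)
E
```

```text
theta 0.11767852548911595 r 0.21566219060893865
t 26.38 pos [0.5966 0.0722 0.0456] yaw 74.23 tilt 179.81 -0.08 F [7.1 1.6 2.2] open 0.0156 grip 25.0 | cm [-0.07 -0.05  0.06] wz 0.2
```

Call:
step_arm --increments '[{"delta_pos": [0,0.05,0],"dr": [0,0,0.1],"fingers": 1},{"delta_pos": [0,0.1,0],"dr": [0,0,0.3],"fingers": 1},{"delta_pos": [0,0.15,0],"dr": [0,0,0.4],"fingers": 1},{"delta_pos": [0,0.2,0],"dr": [0,0,0.5],"fingers": 1},{"delta_pos": [0,0.2,0],"dr": [0,0,0.5],"fingers": 1}]'

```text
time: 27.0
tool_pos: [0.5973, 0.072, 0.0455]
tool_rot: [3.141, -0.001, 1.287]
contact_force: [2.3, 3.0, 7.1]
opening: 0.0153
grip_force: 25.0
```

Call:
step_arm --increments '[{"delta_pos": [0,0.05,0],"dr": [0,0,0],"fingers": 1},{"delta_pos": [0,0.1,0],"dr": [0,0,0],"fingers": 1},{"delta_pos": [0,0.1,0],"dr": [0,0,0],"fingers": 1},{"delta_pos": [0,0.1,0],"dr": [0,0,0],"fingers": 1},{"delta_pos": [0,0.1,0],"dr": [0,0,0],"fingers": 1}]'

```text
time: 27.62
tool_pos: [0.5974, 0.072, 0.0455]
tool_rot: [-3.14, -0.001, 1.287]
contact_force: [-0.9, 3.4, 8.8]
opening: 0.0151
grip_force: 25.0
```

Call:
step_arm --increments '[{"delta_pos": [0,0,0],"dr": [0,0,0],"fingers": 0.4},{"delta_pos": [0,0,0],"dr": [0,0,0],"fingers": 0.4},{"delta_pos": [0,0,0],"dr": [0,0,0],"fingers": 0.4},{"delta_pos": [0,0,0],"dr": [0,0,0],"fingers": 0.4},{"delta_pos": [0,0,0],"dr": [0,0,0],"fingers": 0.4}]'

```text
time: 28.25
tool_pos: [0.598, 0.071, 0.0445]
tool_rot: [-3.141, 0.0, 1.287]
contact_force: [0.2, -0.7, 0.3]
opening: 0.0276
grip_force: 0.0
```

Call:
step_arm --increments '[{"delta_pos": [0,0,-1.5],"dr": [0,0,0],"fingers": 0.4},{"delta_pos": [0,0,-4],"dr": [0,0,0],"fingers": 0.4},{"delta_pos": [0,0,-7],"dr": [0,0,0],"fingers": 0.4},{"delta_pos": [0,0,-10],"dr": [0,0,0],"fingers": 0.4},{"delta_pos": [0,0,-13],"dr": [0,0,0],"fingers": 0.4}]'

```text
time: 28.88
tool_pos: [0.5982, 0.0711, 0.177]
tool_rot: [3.14, -0.0, 1.287]
contact_force: [0.4, -0.0, -1.2]
opening: 0.0277
grip_force: 0.0
```

```bash
python3 - <<'E'
from h import *
viewer.read_camera("wrist")
p=viewer.camera_params("wrist"); im=viewer.read_camera("wrist"); cv2.imwrite("pics/w7.png",im[:,:,::-1])
print("bar pred",proj("wrist",[[*L2W(x,.1045),.054] for x in(-.042,0)]+[[*L2W(0,.13),.03]]+[[*knob(.12),.072]],p).round(1).tolist())
go(*knob(.6),.2,76)
np.savez("w7.npz",K=p["K"],T=p["T"])
E
```

```text
bar pred [[364.6, 180.8], [414.0, 178.7], [407.8, 144.8], [312.6, 200.0]]
t 28.98 pos [0.6002 0.0711 0.1796] yaw 73.75 tilt 179.54 -0.13 F [ 0.1 -0.7  0.8] open 0.0277 grip 0.0 | cm [ -2.53 -10.34  -2.04] wz -2.2
```

View pics/w7.png

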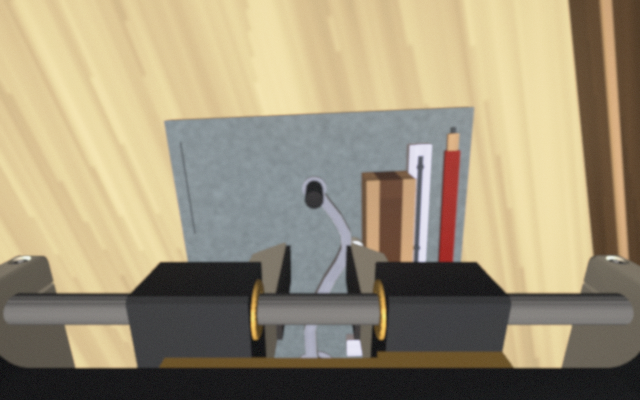

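The bar's far top edge runs (364,181)–(415,179), which matches the seat prediction. The nose at (357,243) rests on the bar's side, the knob at (314,192) is where the clamped position puts it, and the gripper is clear.

```bash
python3 -c "
from cell import robot
print(robot.hand_in())"
```

```text
the job is handed in; nothing more can be done
None
```

The bar is seated against the fence and end stop with the spring arm clamped on its side, and I handed the job in at about 29 s; no verdict came back, and my last check was the wrist camera view just before.

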